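# Load a counting-chip carrier into a benchtop reader under its spring lid

### The job

Load the blue chip carrier into the reader: with one fingertip keep the orange thumb bar pressed so that the spring lid stays up, and with the other fingertip push the carrier along its track, under the lid, until it is fully home against the stop while you still hold the lid up. Then let go of the bar so that the lid springs shut over the carrier. Only push the carrier, never lift it, and leave the oil bottle, the dish and the spare white carrier where they are.

Things in the scene. Friction and masses are not known exactly. Their poses are not given: they have to be found in the camera images.
- reader: low cream and grey instrument, 370 x 220 mm, fixed on the bench. Origin at bench level under the mouth of its bay, on the track's centre line. Its +x is the loading direction along the track, +y left of that. Right of the track (y = -47 to -105, x = -145 to 70 mm) is a console 65 mm high; beyond x = 72 mm a housing 90 mm high. The other points below are given in this frame
- bay_mouth (a point): centre of the track floor where the bay begins: reader x = 0, 45 mm above the bench. The level loading track runs to it from x = -160 mm, between guide rails 8 mm high and 43 mm apart (y = -21.5 to 21.5 mm). The floor runs on level into the bay, 46 mm wide between walls 20 mm high, which the lid covers
- bay_stop (a point): foot of the end wall of the bay on the centre line, 62 mm past bay_mouth at floor level: the carrier's leading face rests against it when fully home
- lid (a joint): opening of the dark lid over the bay, rad: 0 shut, 0.75 fully open (end stop). It turns about the hinge line on its left when the thumb bar is pressed down, and a spring shuts it when the bar is let go. The lid is 5 mm thick, x = 2 to 66 mm, and reaches from the hinge line to y = -26 mm, its underside 20 mm above the track floor when shut
- lid_edge (a point): front end of the lid's free edge, 66 mm from the hinge line (x = 2 mm). Across the lid's front (x = 2 to 8 mm) hangs an apron; shut, its lower edge is 9 mm above the track floor: it clears the carrier's tongue but blocks its body, which passes once the lid is open 0.45 rad or more. It drops behind the body when the carrier is home
- hinge (a point): point of the hinge line half way along the thumb bar: x = -45.5, y = 40 mm, 67.5 mm above the bench. The hinge is a steel rod 8 mm thick parallel to the track from x = -157 to 66 mm, in two brackets 73 mm high at its ends (x = -160 and 70 mm). It lies between the track and the thumb bar
- thumb_bar (a point): orange-topped flat bar fixed to the lid across the hinge, beside the track and bay: 215 mm long (x = -153 to 62 mm), 40 mm wide (8 to 48 mm from the hinge line), 4 mm thick. This point: middle of its top face, 28 mm from the hinge line. Lid shut, it leans up outwards 0.45 rad; fully open, down 0.30 rad. 3 to 9 N hold it down 20 to 30 mm from the hinge; a fingertip can slide along it
- carrier: blue chip carrier, 40 to 90 g, standing on the track before the shut lid. Body 50 long (x), 40 wide, 16 mm high with a pale chip on top; behind it a tongue 30 mm long, 28 wide, 6 high, ending in an upright push tab 36 wide, 32 high, 6 thick. Origin: centre of the body's underside; +x leads. Fully home its origin is at reader x = 37 mm and the tab stays outside the lid
- carrier_tab (a point): middle of the rear face of the carrier's push tab, 61 mm behind the carrier's origin, 16 mm above its underside (the tab stands 0 to 32 mm above the track floor); push here towards reader +x. Fully home it is at reader x = -24 mm
- spare: a spare white carrier of the same shape lying on the bench beside the reader: leave it. Origin at the centre of its body's underside
- oil_bottle: small amber oil bottle with black cap, 34 mm across, 69 mm high, on the bench beside the reader: leave it. Origin at the centre of its underside
- dish: closed petri dish, 90 mm across, 15 mm high, on the bench beside the reader: leave it. Origin at the centre of its underside

How it is judged:
By the outcome, as a careful person would: the job done as asked, in the order asked, and still so for the second after the job is handed in, with the robot touching nothing.
It also fails if it takes over 42 s, if anything falls off the work surface, if the arm or the gripper's body presses on something with over 40 N, if the wrist force passes 120 N, or if a joint passes its speed limit or range.

### The arm

A 6-joint arm with a two-finger parallel gripper is mounted at the origin on the work surface. World frame = base frame: x ahead of the robot, y to its left, z up, the work surface at z = 0. Lengths are in mm, angles in rad, forces in N, time in s.
With the tool pointing down it reaches from about 275 to 1000 mm from the base axis. Payload 8.4 kg.
Tool frame: the origin (TCP) lies at the very end of the fingers, on their centre line; the grasp point (between the pads) lies 19 mm behind it (r.tcp_to_grasp is the distance from the TCP to the grasp point, in mm); z points along the fingers, y is the line along which they close (so a half turn about z gives the same grasp; the last joint's range is limited). The gripper opens to 85 mm and grips with 20 to 120 N. Pads are 22 mm wide; open, the fingers measure 114 mm over their backs; the gripper's body (76 mm by 85 mm) begins 54 mm behind the grasp point. The pads swing forward as they close: fully open they stand 13 mm farther back than shut.
Start: joints at [1.259, 0.353, 1.633, -0, 1.155, -0.002], TCP at [190.541, 595.249, 231.281] pointing down, gripper open.
Joint ranges: [-2.63, 2.63], [-0.92, 2.1], [0.06, 2.66], [-1.3, 4.44], [0, 2.69], [-3.02, 3.02]. Speed limits (rad/s): [2.22, 2.22, 2.79, 3.14, 3.14, 3.14].

### API

Orientations are given as [roll, pitch, yaw] about the fixed x, y, z axes, in that order (R = Rz(yaw) Ry(pitch) Rx(roll)).
In Python, from rig import r gives the robot as it stands. The module is installed in compiled form; this text tells all that it offers.
- The arm moves only by the tool play_rows, never from a script. Its argument "rows" is a list of rows, each an object with "dp": the shift along the tool's x, y, z in units of 40 mm (1.0 is 40 mm), a list of three; "turn": the turn, a rotation vector about the tool's x, y, z in units of 6 degrees (1.0 is 6 degrees), a list of three; "fingers": the closure, from 0 (fully open) to 1 (shut). In form: [{"dp": [tx, ty, tz], "turn": [wx, wy, wz], "fingers": fingers}, ...]. A call has 1 to 5 rows; each row shifts and turns the commanded pose from where the row before left it, along the tool's axes as they then stand; what a row does not reach is not made up. A row lasts 1/12 s, in which the tool goes at most 41.7 mm and 7.16 degrees, less where a joint would pass 70% of its speed; a pose out of reach is approached as far as the arm can. A call is refused whole if a number of a shift passes 1 or a number of a turn 1, either way. A call with a gripper value outside its range is refused whole. The fingers move at their own pace and stop on an object; "force" is the grip in N (left out, the last holds). Time passes only in rows, so rows that do not move let the fingers close. It gives the time, the measured TCP pose, the force, the opening and the grip force at its end, in the units of the state.
- r.sense(): the state, without advancing time (a new reading comes with each control period).
- r.grab_frame(name): name is "scene" or "top" or "wrist"; returns a dict with "pixels" (480x640x3 uint8, red, green, blue), "fx", "fy", "cx", "cy" (pixels), "pose" (4x4, takes a point from camera to world coordinates). Camera axes: x right, y down, z forward; pixel columns grow to the right and rows downward; lengths in mm; the calibration is good to about 2 mm. The wrist camera is an equidistant fisheye: a pixel r from the principal point sees the ray r / f radians off the axis. A picture is of the moment at which its call begins. There is no depth.
- r.sign_off(): hands the job in; it is judged then, once.
The state is a dict: "clock": time; "qpos": joint angles; "qvel": joint speeds; "joint_efforts": joint torques, N m; "eef_pos": TCP position; "tcp_rot": TCP orientation; "contact_force": force on the tool from outside, world axes, zero at the start; "wrist_torque": the same for the moment, N m; "opening": opening from 0.0 (shut) to 1.0 (fully open); "grasp_force": force on a finger pad.
Only numpy, scipy, OpenCV 4.12 (cv2) and the standard library are available. Lean on these libraries where they do the work, as an engineer would, in place of code of your own. Each camera call takes 0.05 s, during which the arm holds its last target. There are 200 camera calls.

## Working session

There is one attempt and no reset: what is moved stays moved. The work goes in short steps, Python scripts to look and compute and a tool call to move; the robot and the scene stay as the last step left them, time stands still between calls to the robot, and variables do not carry over. Pictures are saved under pics/ and viewed, at most 12 in all, crops included, and the job is handed in when it is done.

Besides the shell and the picture viewer there is one more tool, called after "Emit:" by a JSON object that holds its "method" and its "body". play_rows: Moves the arm, as the interface text tells. Its arguments: {"type":"object","properties":{"rows":{"type":"array"},"force":{"type":"number"}},"required":["rows"]}

```bash
mkdir -p pics
python3 - <<'E'
from rig import r
import cv2
for n in("scene","top"):
    f=r.grab_frame(n); cv2.imwrite(f"pics/{n}1.png",f["pixels"][:,:,::-1]); print(n,f["fx"],f["fy"],f["cx"],f["cy"],f["pose"])
print(r.sense())
E
```

```text
scene 473.953126063055 473.953126063055 329.6573525179358 242.2958238506811 [[-7.84315283e-01  4.44967399e-01 -4.32265601e-01  1.05512855e+03]
 [ 6.20237370e-01  5.76442666e-01 -5.31995731e-01  5.29633054e+02]
 [ 1.24555790e-02 -6.85359662e-01 -7.28098202e-01  7.55878236e+02]
 [ 0.00000000e+00  0.00000000e+00  0.00000000e+00  1.00000000e+00]]
top 572.0312677861482 572.0312677861482 313.3051383610197 235.848046007568 [[ 2.77960619e-02 -9.82919736e-01  1.81923533e-01  4.49178347e+02]
 [-9.99549376e-01 -2.93933360e-02 -6.08911706e-03  6.61808448e+01]
 [ 1.13324529e-02 -1.81672301e-01 -9.83293827e-01  1.16059297e+03]
 [ 0.00000000e+00  0.00000000e+00  0.00000000e+00  1.00000000e+00]]
{'clock': 0.1, 'qpos': array([ 1.25860061e+00,  3.53575465e-01,  1.63406545e+00,  1.68212365e-06,
        1.15520759e+00, -2.40169438e-03]), 'qvel': array([-0.00110818, -0.00075371, -0.00073202, -0.00058223, -0.00077376,
       -0.00035795]), 'joint_efforts': array([ 7.97051980e-04, -6.06361485e+01, -3.42817569e+01,  1.11679890e-05,
        4.13070884e-03, -2.87784580e-06]), 'eef_pos': array([190.40648199, 594.83529753, 230.63646181]), 'tcp_rot': array([-3.14033681e+00, -4.55425509e-06,  2.83179795e+00]), 'contact_force': array([0.17497255, 0.20731588, 0.08458126]), 'wrist_torque': array([-0.05051132,  0.03686333, -0.00254558]), 'grasp_force': 0.0, 'opening': 1.002117368077791}
```

View pics/top1.png

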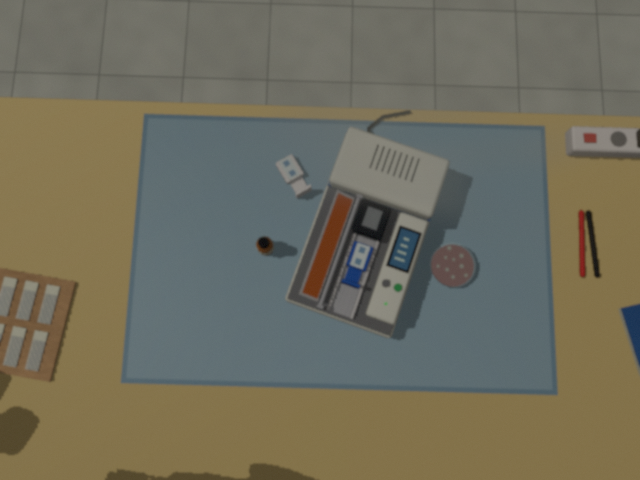

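View pics/scene1.png

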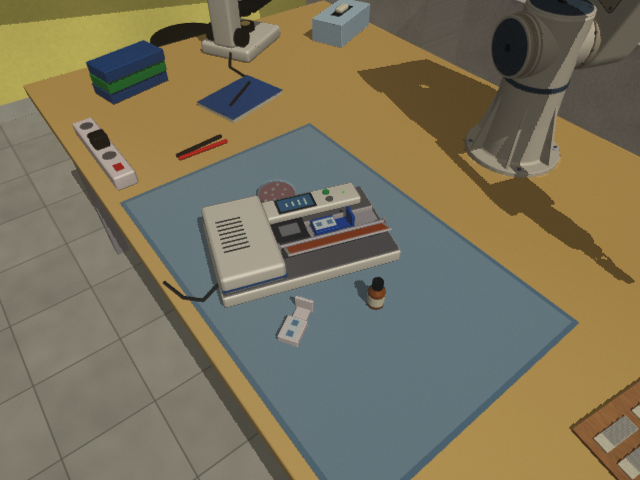

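Top view: the reader is yawed, with the orange bar around px (328,245), the blue carrier around (357,262) and its tab near (350,278), and the lid at (373,218). The bottle (265,245), spare (293,175) and dish (454,266) are clear of the path.

```bash
cat > h.py <<'E'
from rig import r
import numpy as np, cv2
def ray(f,p):
    d=np.array([(p[0]-f["cx"])/f["fx"],(p[1]-f["cy"])/f["fy"],1.]); return f["pose"][:3,3],f["pose"][:3,:3]@d
def plane(f,p,z):
    o,d=ray(f,p); return o+d*(z-o[2])/d[2]
def tri(f,p,g,q):
    (o,d),(u,e)=ray(f,p),ray(g,q); s=np.linalg.lstsq(np.c_[d,-e],u-o,rcond=None)[0]
    a,b=o+d*s[0],u+e*s[1]; return (a+b)/2,np.linalg.norm(a-b)
def blob(f,lo,hi,box):
    h=cv2.cvtColor(f["pixels"],cv2.COLOR_RGB2HSV); m=cv2.inRange(h,lo,hi)
    k=np.zeros_like(m); x0,y0,x1,y1=box; k[y0:y1,x0:x1]=m[y0:y1,x0:x1]
    c=max(cv2.findContours(k,0,1)[0],key=cv2.contourArea); return c
E
python3 - <<'E'
from h import *
T,S=r.grab_frame("top"),r.grab_frame("scene")
ct=blob(T,(3,150,90),(16,255,255),(285,180,360,310)); cs=blob(S,(3,150,60),(16,255,255),(270,215,395,260))
for c in(ct,cs): print(cv2.minAreaRect(c),cv2.contourArea(c))
def quad(c): return cv2.minEnclosingTriangle(c)
def cen(c): m=cv2.moments(c); return m["m10"]/m["m00"],m["m01"]/m["m00"]
C,e=tri(T,cen(ct),S,cen(cs)); print("bar centre",C,e)
b=cv2.boxPoints(cv2.minAreaRect(ct)); P=np.array([plane(T,p,79.7) for p in b])
print(b,P.round(1),[np.linalg.norm(P[i]-P[i-1]).round(1) for i in range(4)])
for f,box,n in((T,(330,225,390,300),"T"),(S,(300,195,360,245),"S")):
    c=blob(f,(105,150,50),(125,255,255),box); print(n,cv2.minAreaRect(c),c.min((0,1)),c.max((0,1)))
a=cv2.resize(T["pixels"][170:335,280:460],None,fx=4,fy=4,interpolation=2)[:600]
s=cv2.resize(S["pixels"][170:290,250:410],None,fx=5,fy=5,interpolation=2)
cv2.imwrite("pics/t2.png",a[:,:,::-1]); cv2.imwrite("pics/s2.png",s[:,:,::-1])
E
```

```text
((327.1751708984375, 246.01824951171875), (14.524079322814941, 102.9500961303711), 19.98310661315918) 1362.0
((336.5239562988281, 237.5939483642578), (6.2022223472595215, 101.12089538574219), 75.71890258789062) 492.0
bar centre [631.79137815  30.79230672  73.89444661] 5.173122012163146
[[302.7591  291.9124 ]
 [337.9416  195.16058]
 [351.59125 200.12408]
 [316.40875 296.87592]] [[541.   76.4  79.7]
 [731.2  13.7  79.7]
 [722.  -13.   79.7]
 [532.4  50.4  79.7]] [np.float64(27.4), np.float64(200.2), np.float64(28.3), np.float64(199.9)]
T ((352.4862976074219, 276.369873046875), (17.0880069732666, 17.205049514770508), 20.556045532226562) [342 266] [360 286]
S ((332.01251220703125, 225.2967071533203), (10.113258361816406, 35.428611755371094), 75.0685806274414) [315 217] [350 234]
```

View pics/t2.png

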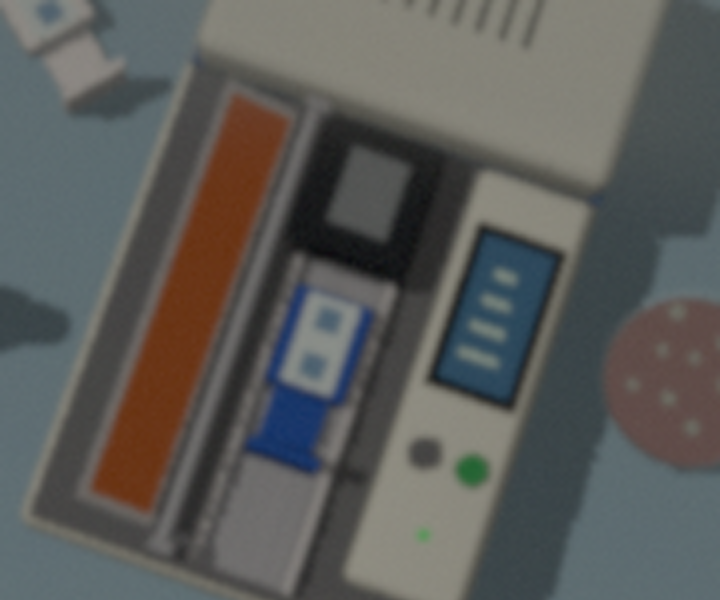

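View pics/s2.png

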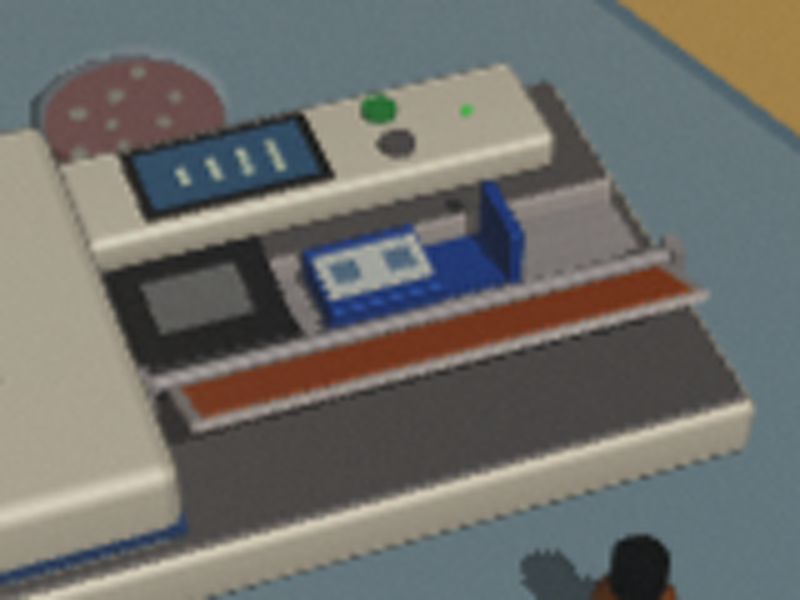

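Run:
```python
from h import *
T=r.grab_frame("top"); y=-0.320; R=np.array([[np.cos(y),-np.sin(y)],[np.sin(y),np.cos(y)]])
C=plane(T,(327.2,246),79.7)[:2]; O=C-R@[-45.5,65.2]; print("origin",O)
for n,p,z in(("tabL",(62,111),77),("tabR",(79.5,117.5),77),("lidL",(73.2,61.2),70),("lidR",(101.2,70),70),("console -145,-47",(86.2,145),65),("console -47,70",(122,43),65),("console -105,70",(148.5,51.5),65),("trackend L",(52,140),45),("trackend R",(73,149),45),("bodyFL",(75,71),61),("bodyFR",(93,79),61),("hinge rod near",(41,134),71.5)):
    P=plane(T,(p[0]+280,p[1]+170),z)[:2]; print(n,(R.T@(P-O)).round(1))
s=r.sense(); print("tcp",R.T@(s["eef_pos"][:2]-O))
```

```text
origin [652.86343203 -43.87684155]
tabL [-98.9  16.1]
tabR [-99.2 -19.2]
lidL [ 0.9 27.8]
lidR [  3.1 -29. ]
console -145,-47 [-142.8  -48.9]
console -47,70 [ 69.3 -50.5]
console -105,70 [  70.9 -104.8]
trackend L [-154.8   14.9]
trackend R [-157.2  -29. ]
bodyFL [-14.4  17.9]
bodyFR [-17.3 -20.3]
hinge rod near [-153.    38.9]
tcp [-639.90936654  461.03369479]
```

Emit:
{"method": "play_rows", "body": {"rows": [{"dp":[-0.75,-0.63,0],"turn":[0,0,0.1],"fingers":0.42},{"dp":[-0.75,-0.63,0],"turn":[0,0,0],"fingers":0.42},{"dp":[-0.75,-0.63,0],"turn":[0,0,0],"fingers":0.42},{"dp":[-0.75,-0.63,0],"turn":[0,0,0],"fingers":0.42},{"dp":[-0.75,-0.63,0],"turn":[0,0,0],"fingers":0.42}], "force": 20}}

```text
clock: 0.67
eef_pos: [294.0, 427.0, 231.2]
tcp_rot: [3.142, 0.0, 2.822]
contact_force: [1.8, 0.2, 0.3]
opening: 0.579
grasp_force: 0.0
```

Emit:
{"method": "play_rows", "body": {"rows": [{"dp":[-0.75,-0.63,0],"turn":[0,0,0],"fingers":0.42},{"dp":[-0.75,-0.63,0],"turn":[0,0,0],"fingers":0.42},{"dp":[-0.75,-0.63,0],"turn":[0,0,0],"fingers":0.42},{"dp":[-0.75,-0.63,0],"turn":[0,0,0],"fingers":0.42},{"dp":[-0.75,-0.63,0],"turn":[0,0,0],"fingers":0.42}]}}

```text
clock: 1.08
eef_pos: [396.9, 260.1, 231.5]
tcp_rot: [3.141, 0.0, 2.822]
contact_force: [1.5, 0.2, -0.2]
opening: 0.58
grasp_force: 0.0
```

Emit:
{"method": "play_rows", "body": {"rows": [{"dp":[-0.75,-0.63,0],"turn":[0,0,0],"fingers":0.42},{"dp":[-0.75,-0.63,0],"turn":[0,0,0],"fingers":0.42},{"dp":[-0.75,-0.63,0],"turn":[0,0,0],"fingers":0.42},{"dp":[-0.75,-0.63,0],"turn":[0,0,0],"fingers":0.42},{"dp":[0,0,0],"turn":[0,0,0],"fingers":0.42}]}}

```text
clock: 1.5
eef_pos: [481.5, 123.5, 231.6]
tcp_rot: [-3.141, 0.003, 2.818]
contact_force: [-0.4, 0.0, 0.4]
opening: 0.579
grasp_force: 0.0
```

```bash
cat >> h.py <<'E'
Y=-0.320; R2=np.array([[np.cos(Y),-np.sin(Y)],[np.sin(Y),np.cos(Y)]]); O=np.array([652.4,-45.3])
def st():
    s=r.sense(); p=s["eef_pos"]; q=R2.T@(p[:2]-O); f=s["contact_force"]; g=R2.T@f[:2]
    print("t %.2f reader"%s["clock"],q.round(1),"z %.1f"%p[2],"rot",s["tcp_rot"].round(4),"F",g.round(1),f[2].round(1),"open",round(s["opening"],3),"grip",s["grasp_force"])
E
python3 -c "
from h import *
st()"
```

```text
t 1.50 reader [-215.3  106.4] z 231.6 rot [-3.1407e+00  2.7000e-03  2.8176e+00] F [-0.4 -0.1] 0.4 open 0.579 grip 0.0
```

Emit:
{"method": "play_rows", "body": {"rows": [{"dp":[-0.6,-0.465,0.5],"turn":[0,0,0],"fingers":0.42},{"dp":[-0.6,-0.465,0.5],"turn":[0,0,0],"fingers":0.42},{"dp":[-0.6,-0.465,0.6],"turn":[0,0,0],"fingers":0.42},{"dp":[-0.6,-0.465,0.6],"turn":[0,0,0],"fingers":0.42},{"dp":[0,0,0.4],"turn":[0,0,0],"fingers":0.42}]}}

```text
clock: 1.92
eef_pos: [548.2, 24.2, 125.5]
tcp_rot: [-3.141, 0.001, 2.819]
contact_force: [-0.3, 0.4, 0.3]
opening: 0.581
grasp_force: 0.0
```

Emit:
{"method": "play_rows", "body": {"rows": [{"dp":[0,0,0],"turn":[0,0,0],"fingers":0.42}]}}

```text
clock: 2.0
eef_pos: [544.4, 26.3, 123.9]
tcp_rot: [-3.14, -0.005, 2.819]
contact_force: [-1.2, 0.9, -0.3]
opening: 0.581
grasp_force: 0.0
```

Run:
```python
from h import *
st(); S=r.grab_frame("scene"); W=r.grab_frame("wrist")
s=cv2.resize(S["pixels"][130:290,240:420],None,fx=3.5,fy=3.5,interpolation=2); w=cv2.resize(W["pixels"],(640,480))
cv2.imwrite("pics/s3.png",s[:,:,::-1]); cv2.imwrite("pics/w3.png",w[:,:,::-1])
```

```text
t 2.00 reader [-125.   34.] z 123.9 rot [-3.1396 -0.0052  2.819 ] F [-1.4  0.5] -0.3 open 0.581 grip 0.0
```

View pics/s3.png

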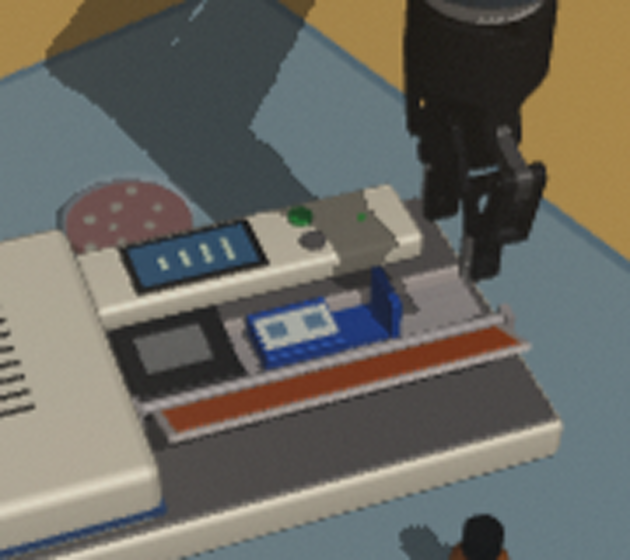

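View pics/w3.png

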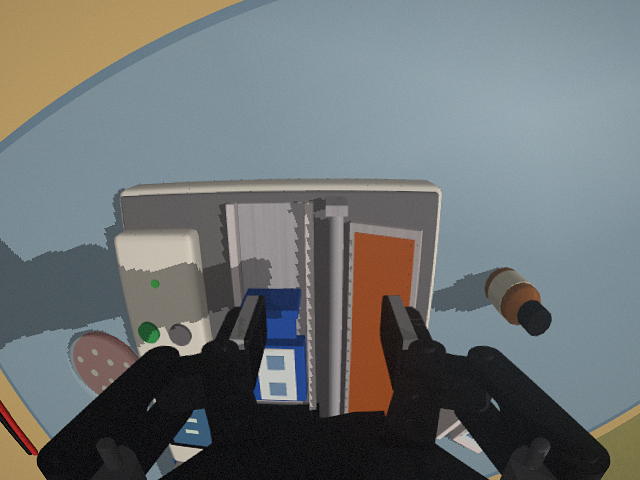

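The wrist view shows the left tip over the track (tab at px 247–301, row 290) and the right tip over the orange bar (px 352–415). I'll check the lateral position numerically.

Run:
```python
from h import *
W=r.grab_frame("wrist"); P=W["pose"]; print(P.round(3))
def fe(p,z):
    u=np.array([p[0]-W["cx"],p[1]-W["cy"]]); q=np.linalg.norm(u); t=q/W["fx"]
    d=P[:3,:3]@np.r_[u/q*np.sin(t),np.cos(t)]; X=P[:3,3]+d*(z-P[2,3])/d[2]; return (R2.T@(X[:2]-O)).round(1)
for n,p,z in(("tabL rear",(300,290),77),("tabR rear",(247,290),77),("rodtop -157",(336,208),71.5),("rod",(336,300),71.5),("orange nearL",(354,233),72),("orange nearR",(414,240),85),("railR",(238,240),53),("railL",(308,240),53),("base corner -x",(124,192),40),("tipL",(250,300),124),("tipR",(393,300),124)): print(n,fe(p,z))
```

```text
[[ 3.16000e-01  9.04000e-01  2.87000e-01  4.73413e+02]
 [ 9.49000e-01 -3.01000e-01 -9.50000e-02  5.07550e+01]
 [ 0.00000e+00  3.02000e-01 -9.53000e-01  2.69474e+02]
 [ 0.00000e+00  0.00000e+00  0.00000e+00  1.00000e+00]]
tabL rear [-109.3   21.6]
tabR rear [-108.9   -9.3]
rodtop -157 [-155.8   41.9]
rod [-100.1   42.5]
orange nearL [-141.7   52. ]
orange nearR [-141.7   83.2]
railR [-131.8  -18.1]
railL [-131.7   25.6]
base corner -x [-162.6 -102.6]
tipL [-126.3    2.5]
tipR [-126.3   65.7]
```

Emit:
{"method": "play_rows", "body": {"rows": [{"dp":[0,-0.03,0.5],"turn":[0,0,0],"fingers":0.42},{"dp":[0,0,0.4],"turn":[0,0,0],"fingers":0.42},{"dp":[0,0,0.2],"turn":[0,0,0],"fingers":0.42},{"dp":[0,0,0.1],"turn":[0,0,0],"fingers":0.42},{"dp":[0,0,0],"turn":[0,0,0],"fingers":0.42}]}}

```text
clock: 2.57
eef_pos: [545.7, 27.0, 79.6]
tcp_rot: [3.142, 0.0, 2.822]
contact_force: [0.4, 0.2, 0.5]
opening: 0.584
grasp_force: 0.0
```

Emit:
{"method": "play_rows", "body": {"rows": [{"dp":[0,0,0.1],"turn":[0,0,0],"fingers":0.42},{"dp":[0,0,0.1],"turn":[0,0,0],"fingers":0.42},{"dp":[0,0,0],"turn":[0,0,0],"fingers":0.42}]}}

```text
clock: 2.82
eef_pos: [546.7, 26.6, 71.8]
tcp_rot: [3.141, 0.002, 2.821]
contact_force: [1.3, 0.4, 4.4]
opening: 0.578
grasp_force: 1.8
```

```bash
python3 -c "
from h import *
st()"
```

```text
t 2.82 reader [-122.9   35.1] z 71.8 rot [3.1406e+00 1.9000e-03 2.8213e+00] F [1.1 0.8] 4.4 open 0.578 grip 1.8114200775744393
```

Emit:
{"method": "play_rows", "body": {"rows": [{"dp":[0,-0.05,0.1],"turn":[0,0,0],"fingers":0.42},{"dp":[0,0,0.1],"turn":[0,0,0],"fingers":0.42},{"dp":[0,0,0.05],"turn":[0,0,0],"fingers":0.42},{"dp":[0,0,0],"turn":[0,0,0],"fingers":0.42}]}}

```text
clock: 3.15
eef_pos: [546.5, 24.7, 62.1]
tcp_rot: [3.14, 0.002, 2.821]
contact_force: [1.4, 2.0, 7.8]
opening: 0.58
grasp_force: 3.9
```

Run:
```python
from h import *
st(); S=r.grab_frame("scene"); W=r.grab_frame("wrist")
s=cv2.resize(S["pixels"][150:270,260:410],None,fx=4,fy=4,interpolation=2); w=cv2.resize(W["pixels"][150:450,150:500],None,fx=1.6,fy=1.6)
w=w[:480]; im=np.zeros((480,600,3),np.uint8); cv2.imwrite("pics/s4.png",s[:,:,::-1])
```

```text
t 3.15 reader [-122.5   33.2] z 62.1 rot [3.1403e+00 2.4000e-03 2.8210e+00] F [0.7 2.4] 7.8 open 0.58 grip 3.9090173912700266
```

View pics/s4.png

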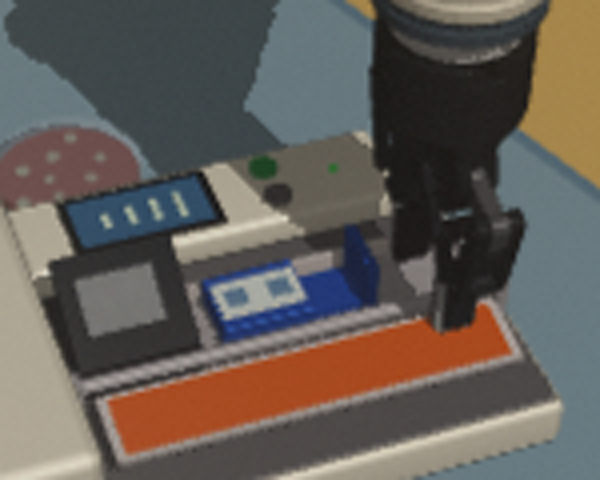

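The scene view shows the bar pressed and the lid raised, with its free front corner around crop (170,240). The carrier hasn't moved. Next I compute the lid angle.

Run:
```python
from h import *
S=r.grab_frame("scene"); P=np.linalg.inv(S["pose"])
for a in(0,.3,.4,.5,.6,.7,.75):
    xy=O+R2@[2,40-66*np.cos(a)]; X=P@np.r_[xy,67.5+66*np.sin(a)+2.5,1]
    print(a,(S["fx"]*X[0]/X[2]+S["cx"]-260)*4,(S["fy"]*X[1]/X[2]+S["cy"]-150)*4)
```

```text
0 164.28450617046883 258.8685227539437
0.3 164.82781510748123 235.10234318954986
0.4 165.7879912402791 229.036712192525
0.5 167.13749873127063 224.02867949503218
0.6 168.87091219673152 220.14637560061897
0.7 170.97891595307465 217.44987821186692
0.75 172.16935841185568 216.56255213745987
```

Emit:
{"method": "play_rows", "body": {"rows": [{"dp":[0,-0.02,0.06],"turn":[0,0,0],"fingers":0.42},{"dp":[0,0,0.05],"turn":[0,0,0],"fingers":0.42},{"dp":[0,0,0],"turn":[0,0,0],"fingers":0.42}]}}

```text
clock: 3.55
eef_pos: [546.5, 24.2, 58.8]
tcp_rot: [3.14, 0.003, 2.821]
contact_force: [-3.3, 2.3, 19.6]
opening: 0.58
grasp_force: 9.4
```

Run:
```python
from h import *
st(); S=r.grab_frame("scene")
s=cv2.resize(S["pixels"][190:250,255:375],None,fx=6,fy=6,interpolation=2); cv2.imwrite("pics/s5.png",s[:,:,::-1])
```

```text
t 3.55 reader [-122.4   32.7] z 58.8 rot [3.1398e+00 2.7000e-03 2.8209e+00] F [-3.9  1.2] 19.6 open 0.58 grip 9.38605957198888
```

View pics/s5.png

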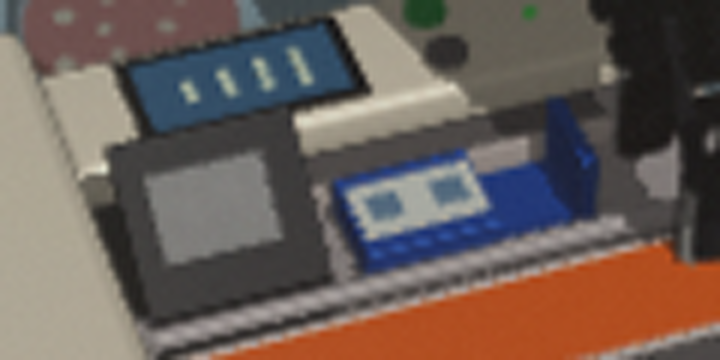

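Emit:
{"method": "play_rows", "body": {"rows": [{"dp":[0,0,-0.04],"turn":[0,0,0],"fingers":0.42},{"dp":[-0.15,0,0],"turn":[0,0,0],"fingers":0.42},{"dp":[-0.15,0,0],"turn":[0,0,0],"fingers":0.42},{"dp":[-0.15,0,0],"turn":[0,0,0],"fingers":0.42},{"dp":[0,0,0],"turn":[0,0,0],"fingers":0.42}]}}

```text
clock: 4.02
eef_pos: [562.2, 18.6, 59.3]
tcp_rot: [3.141, -0.001, 2.821]
contact_force: [-2.8, 4.1, 10.4]
opening: 0.578
grasp_force: 5.3
```

Run:
```python
from h import *
st(); S=r.grab_frame("scene")
c=blob(S,(105,150,50),(125,255,255),(270,195,360,245)); print(cv2.minAreaRect(c),c.min((0,1)),c.max((0,1)))
```

```text
t 4.02 reader [-105.7   32.2] z 59.3 rot [ 3.1409e+00 -8.0000e-04  2.8210e+00] F [-3.9  3. ] 10.4 open 0.578 grip 5.322043451014906
((327.3767395019531, 227.67123413085938), (10.182580947875977, 29.728456497192383), 69.44395446777344) [312 219] [343 234]
```

Emit:
{"method": "play_rows", "body": {"rows": [{"dp":[-0.15,0,-0.01],"turn":[0,0,0],"fingers":0.42},{"dp":[-0.15,0,0],"turn":[0,0,0],"fingers":0.42},{"dp":[-0.15,0,0],"turn":[0,0,0],"fingers":0.42},{"dp":[-0.15,0,0],"turn":[0,0,0],"fingers":0.42},{"dp":[-0.15,0,0],"turn":[0,0,0],"fingers":0.42}]}}

```text
clock: 4.48
eef_pos: [589.4, 9.4, 59.5]
tcp_rot: [3.141, -0.003, 2.821]
contact_force: [-6.7, 5.7, 10.5]
opening: 0.581
grasp_force: 5.7
```

Run:
```python
from h import *
st(); S=r.grab_frame("scene")
s=cv2.resize(S["pixels"][180:260,260:380],None,fx=6,fy=6,interpolation=2); cv2.imwrite("pics/s6.png",s[:,:,::-1])
```

```text
t 4.48 reader [-77.   32.1] z 59.5 rot [ 3.1413e+00 -2.8000e-03  2.8211e+00] F [-8.1  3.3] 10.5 open 0.581 grip 5.749125557485968
```

View pics/s6.png

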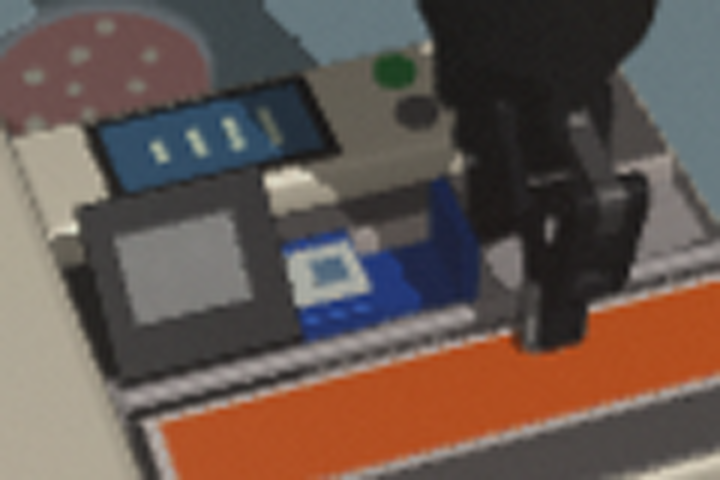

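The lid is up, the carrier is sliding under it, and the finger is square on the tab. I keep pushing.

Emit:
{"method": "play_rows", "body": {"rows": [{"dp":[-0.15,0,0],"turn":[0,0,0],"fingers":0.42},{"dp":[-0.15,0,0],"turn":[0,0,0],"fingers":0.42},{"dp":[-0.15,0,0],"turn":[0,0,0],"fingers":0.42},{"dp":[-0.15,0,0],"turn":[0,0,0],"fingers":0.42},{"dp":[-0.12,0,0],"turn":[0,0,0],"fingers":0.42}]}}

```text
clock: 4.95
eef_pos: [617.1, 0.3, 59.5]
tcp_rot: [3.141, -0.002, 2.821]
contact_force: [-5.5, 5.4, 9.8]
opening: 0.582
grasp_force: 5.4
```

Emit:
{"method": "play_rows", "body": {"rows": [{"dp":[-0.1,0,0],"turn":[0,0,0],"fingers":0.42},{"dp":[-0.05,0,0],"turn":[0,0,0],"fingers":0.42},{"dp":[0,0,0],"turn":[0,0,0],"fingers":0.42}]}}

```text
clock: 5.2
eef_pos: [623.2, -1.7, 59.6]
tcp_rot: [3.141, -0.001, 2.821]
contact_force: [-3.1, 3.4, 8.2]
opening: 0.579
grasp_force: 4.7
```

```bash
python3 -c "
from h import *
st()"
```

```text
t 5.20 reader [-41.5  32.2] z 59.6 rot [ 3.1409e+00 -1.4000e-03  2.8211e+00] F [-4.   2.2] 8.2 open 0.579 grip 4.684555280255154
```

Not yet at the stop (about 6 mm left), so I continue in small steps until the force rises.

Emit:
{"method": "play_rows", "body": {"rows": [{"dp":[-0.06,0,0],"turn":[0,0,0],"fingers":0.42},{"dp":[-0.06,0,0],"turn":[0,0,0],"fingers":0.42},{"dp":[-0.03,0,0],"turn":[0,0,0],"fingers":0.42},{"dp":[0,0,0],"turn":[0,0,0],"fingers":0.42}]}}

```text
clock: 5.53
eef_pos: [628.6, -3.5, 59.6]
tcp_rot: [3.141, -0.002, 2.821]
contact_force: [-3.9, 4.0, 9.2]
opening: 0.582
grasp_force: 4.7
```

```bash
python3 -c "
from h import *
st()"
```

```text
t 5.53 reader [-35.7  32.2] z 59.6 rot [ 3.1410e+00 -1.6000e-03  2.8212e+00] F [-5.   2.5] 9.2 open 0.582 grip 4.705987691413611
```

Emit:
{"method": "play_rows", "body": {"rows": [{"dp":[-0.04,0,0],"turn":[0,0,0],"fingers":0.42},{"dp":[-0.03,0,0],"turn":[0,0,0],"fingers":0.42},{"dp":[0,0,0],"turn":[0,0,0],"fingers":0.42}]}}

```text
clock: 5.78
eef_pos: [631.0, -4.3, 59.6]
tcp_rot: [3.141, -0.002, 2.821]
contact_force: [-5.3, 4.7, 10.3]
opening: 0.584
grasp_force: 5.0
```

```bash
python3 -c "
from h import *
st()"
```

```text
t 5.78 reader [-33.2  32.2] z 59.6 rot [ 3.1410e+00 -2.1000e-03  2.8212e+00] F [-6.5  2.7] 10.3 open 0.584 grip 4.972749073058367
```

Emit:
{"method": "play_rows", "body": {"rows": [{"dp":[-0.05,0,0],"turn":[0,0,0],"fingers":0.42},{"dp":[0,0,0],"turn":[0,0,0],"fingers":0.42}]}}

```text
clock: 5.95
eef_pos: [631.7, -4.6, 59.5]
tcp_rot: [3.141, -0.005, 2.821]
contact_force: [-10.4, 7.2, 13.5]
opening: 0.575
grasp_force: 9.1
```

Emit:
{"method": "play_rows", "body": {"rows": [{"dp":[-0.05,0,0],"turn":[0,0,0],"fingers":0.42},{"dp":[0,0,0],"turn":[0,0,0],"fingers":0.42}]}}

```text
clock: 6.12
eef_pos: [631.7, -4.7, 59.5]
tcp_rot: [-3.141, -0.009, 2.82]
contact_force: [-16.8, 9.5, 19.5]
opening: 0.578
grasp_force: 12.6
```

```bash
python3 -c "
from h import *
st()"
```

```text
t 6.12 reader [-32.4  32.1] z 59.5 rot [-3.1415 -0.0086  2.8202] F [-18.9   3.8] 19.5 open 0.578 grip 12.555769386235625
```

The tip has stopped at x = -32 while the force climbs to 19 N, so the carrier is against the stop. I back off the tab with the bar still held down, then check.

Emit:
{"method": "play_rows", "body": {"rows": [{"dp":[0.1,0,0],"turn":[0,0,0],"fingers":0.42},{"dp":[0.1,0,0],"turn":[0,0,0],"fingers":0.42},{"dp":[0,0,0],"turn":[0,0,0],"fingers":0.42}]}}

```text
clock: 6.37
eef_pos: [630.3, -3.6, 60.9]
tcp_rot: [3.14, 0.005, 2.821]
contact_force: [1.4, 1.3, 8.7]
opening: 0.581
grasp_force: 4.4
```

Run:
```python
from h import *
st(); S=r.grab_frame("scene"); W=r.grab_frame("wrist")
s=cv2.resize(S["pixels"][180:260,260:380],None,fx=4,fy=4,interpolation=2); w=W["pixels"][140:460,160:480]
cv2.imwrite("pics/s7.png",np.hstack([s,w])[:,:,::-1]) if s.shape[0]==w.shape[0] else print(s.shape,w.shape)
```

```text
t 6.37 reader [-34.1  32.7] z 60.9 rot [3.1396 0.0051 2.8211] F [0.9 1.6] 8.7 open 0.581 grip 4.4153394852764904
```

View pics/s7.png

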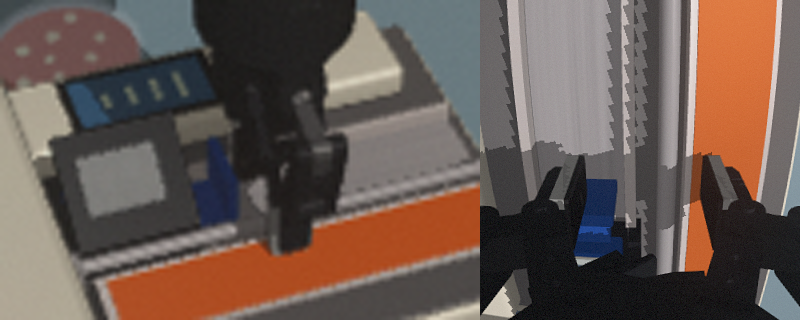

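The body is fully under the raised lid, with the tab just outside (wrist crop (600,200)). I back off a little more, then lift straight up.

Emit:
{"method": "play_rows", "body": {"rows": [{"dp":[0.1,0,0],"turn":[0,0,0],"fingers":0.42},{"dp":[0,0,0],"turn":[0,0,0],"fingers":0.42},{"dp":[0,0,-0.15],"turn":[0,0,0],"fingers":0.42},{"dp":[0,0,-0.2],"turn":[0,0,0],"fingers":0.42},{"dp":[0,0,-0.3],"turn":[0,0,0],"fingers":0.42}]}}

```text
clock: 6.88
eef_pos: [623.0, -2.8, 84.8]
tcp_rot: [-3.14, -0.003, 2.821]
contact_force: [0.5, -1.0, -0.1]
opening: 0.579
grasp_force: 0.0
```

Emit:
{"method": "play_rows", "body": {"rows": [{"dp":[0,0,-0.5],"turn":[0,0,0],"fingers":0.42},{"dp":[0,0,-0.8],"turn":[0,0,0],"fingers":0.42},{"dp":[0.3,0,-0.8],"turn":[0,0,0],"fingers":0.42},{"dp":[0.7,0,-0.5],"turn":[0,0,0],"fingers":0.42},{"dp":[0.9,0,0],"turn":[0,0,0],"fingers":0.42}]}}

```text
clock: 7.3
eef_pos: [554.8, 21.2, 193.9]
tcp_rot: [3.139, 0.007, 2.82]
contact_force: [0.2, 0.2, 0.9]
opening: 0.579
grasp_force: 0.0
```

Emit:
{"method": "play_rows", "body": {"rows": [{"dp":[0.9,0,0],"turn":[0,0,0],"fingers":0.42},{"dp":[0.9,0,0],"turn":[0,0,0],"fingers":0.42},{"dp":[0.5,0,0],"turn":[0,0,0],"fingers":0.42},{"dp":[0,0,0],"turn":[0,0,0],"fingers":0.42},{"dp":[0,0,0],"turn":[0,0,0],"fingers":0.42}]}}

```text
clock: 7.72
eef_pos: [463.8, 50.5, 189.6]
tcp_rot: [-3.141, 0.0, 2.822]
contact_force: [-0.2, -0.2, 0.2]
opening: 0.585
grasp_force: 0.0
```

Run:
```python
from h import *
st(); S=r.grab_frame("scene"); T=r.grab_frame("top")
s=cv2.resize(S["pixels"][180:260,260:360],None,fx=4,fy=4,interpolation=2); w=cv2.resize(T["pixels"][190:270,320:420],None,fx=4,fy=4,interpolation=2)
cv2.imwrite("pics/s8.png",np.hstack([s,w])[:,:,::-1])
c=blob(T,(105,150,40),(125,255,255),(335,215,378,275)); b=cv2.boxPoints(cv2.minAreaRect(c)); print(b)
for p in b: print((R2.T@(plane(T,p,77)[:2]-O)).round(1))
```

```text
t 7.72 reader [-209.1   31.6] z 189.6 rot [-3.1415e+00  1.0000e-04  2.8223e+00] F [-0.1 -0.2] 0.2 open 0.585 grip 0.0
[[354.83563 244.43837]
 [359.52057 231.9452 ]
 [375.19177 237.82191]
 [370.50684 250.31508]]
[-24.   17.8]
[ 2.2 17.4]
[  1.7 -14.8]
[-24.5 -14.2]
```

View pics/s8.png

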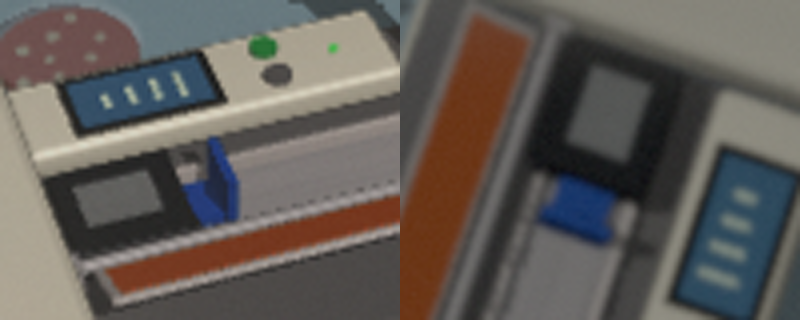

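The lid is flat shut over the carrier. The tab's rear face measures x ≈ -24, which is the fully home position, and the robot is clear.

```bash
python3 -c "
from rig import r
print(r.sign_off())"
```

```text
the job is handed in; nothing more can be done
None
```

The job is handed in at about 8 s: the carrier is fully home against the stop (tab rear at x ≈ -24 mm), the lid has sprung shut over it, and the arm is clear and touching nothing.

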